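# Press and twist the rear cap onto a driving lamp

## Task

Close up the big lamp that lies lens-down on the stall with its loose black cap: set the cap in the bayonet collar on the back of the lamp so that its two lugs drop into the notches, then press it down against the sprung seal and twist it clockwise until the lugs spring up into their pockets and it stays down by itself. Press no harder than the seal needs, as the plastic lugs snap at about 30 N, and leave the rest of the stock where it lies.

Things in the scene. Friction and masses are not known exactly. Their poses are not given: they have to be found in the camera images.
- lamp: chrome driving lamp, 174 mm across, lying lens-down and immovable, its back up, with an aluminium bayonet collar on top. Origin at the centre of its underside on the table, z up; a mounting foot sticks out along its own +x to 125 mm.
- mouth (a point): centre of the collar's top face, 118 mm above the table. Collar 91 mm outside, bore 58 mm, two opposite notches 12 mm wide cut through its rim to radius 41 mm. The collar was screwed in by hand: its line of notches lies anywhere within 20 degrees either way of the lamp's x axis and is not reported (axes here are the lamp's); see it or feel for it.
- seat (a point): point 8 mm below the mouth on the collar's axis: top of the sprung seal plate when free; 2 N per mm, 9 mm travel, then rigid. Clockwise (from above) of each notch comes a ridge 6.5 mm deep from the top face, then a pocket under a 3.5 mm roof, 40 degrees on from the notch, then a stop wall at 45 degrees of turn. Anticlockwise of the notch is a wall.
- cap: loose black plastic plug cap, 54 mm round (foot tapered to 49 mm over the lowest 5 mm), 22 mm high, 50 to 100 g, foot down; origin at the centre of its foot, z up. Two lugs along its own x, in line with the grip bar, out to radius 35 mm, 8.5 mm wide, 3 to 8 mm above the foot. Its lugs snap at about 30 N.
- bar (a point): middle of the cap's ribbed grip bar, 34 mm above its foot. Bar 50 mm along the cap's x, 14 mm thick, 24 mm high. Foot relative to mouth: -3 mm with lugs on the rim, -8 mm dropped into the notches on the free seal, -15 mm to pass the ridges (about 14 N; seal bottomed at -17), -10.5 mm locked, lugs held up in the pockets by the seal.
- fog_lamp: small chrome fog lamp lying lens-up, 110 mm across, 64 mm high; origin at the centre of its underside; stock to leave alone
- horn: dark disc horn lying flat, 90 mm across and 38 mm high, with a steel tab out to 98 mm along its own +x; origin at the centre of its underside; stock to leave alone
- bulb_carton: cardboard bulb carton 55 x 55 x 70 mm; origin at the centre of its underside; stock to leave alone
Mind the look-alikes: they are no part of the job. There is more than one size of the cap; the one meant has the size given above. Leave any green look-alike of the lamp alone.

How it is judged:
By the outcome, as a careful person would: the job done as asked, in the order asked, and still so for the second after the job is handed in, with the robot touching nothing.
It also fails if it takes over 72 s, if anything falls off the work surface, if the arm or the gripper's body presses on something with over 40 N, if the wrist force passes 120 N, or if a joint passes its speed limit or range.

## Robot

A 6-joint arm with a two-finger parallel gripper is mounted at the origin on the work surface. World frame = base frame: x ahead of the robot, y to its left, z up, the work surface at z = 0. Lengths are in m, angles in rad, forces in N, time in s.
With the tool pointing down it reaches from about 0.4 to 0.825 m from the base axis. Payload 7 kg.
Tool frame: the origin (TCP) lies midway between the tips of the shut fingers; the grasp point (between the pads) lies 19 mm behind it; z points along the fingers, y is the direction in which the jaws open and shut (so a half turn about z gives the same grasp; the last joint's range is limited). The gripper opens to 85 mm and grips with 20 to 120 N. Pads are 22 mm wide; open, the fingers measure 114 mm over their backs; the gripper's body (76 mm by 85 mm) begins 54 mm behind the grasp point. The pads swing forward as they close: fully open they stand 13 mm farther back than shut.
Start: joints at [1.56, 0.359, 0.012, 0, -1.224, -0.288], TCP at [0.199, 0.645, 0.231] pointing down, gripper open.
Joint ranges: [-3.07, 3.07], [-1.43, 2.12], [-1.02, 1.25], [-3.03, 1.67], [-3.05, -0], [-3.03, 3.03]. Speed limits (rad/s): [2.39, 2.39, 3.01, 3.14, 3.14, 3.14].

## Interface

Orientations are given as [roll, pitch, yaw] about the fixed x, y, z axes, in that order (R = Rz(yaw) Ry(pitch) Rx(roll)).
In Python, from rig import bot, snapshot gives the robot as it stands. The module is installed in compiled form; this text tells all that it offers.
- The arm moves only by the tool apply_moves, never from a script. Its argument "increments" is a list of rows, each an object of numbers: "fingers": the closure in counts, from 0 (fully open) to 255 (shut); "dx", "dy", "dz": the shift along the tool's x, y, z in cm; "wx", "wy", "wz": the turn, a rotation vector about the tool's x, y, z in degrees. A call has 1 to 8 rows; each row shifts and turns the commanded pose from where the row before left it, along the tool's axes as they then stand; what a row does not reach is not made up. A row lasts 1/12 s, in which the tool goes at most 41.7 mm and 7.16 degrees, less where a joint would pass 70% of its speed; a pose out of reach is approached as far as the arm can. A call is refused whole if a number of a shift passes 4.17 or a number of a turn 7.16, either way. A call with a gripper value outside its range is refused whole. The fingers move at their own pace and stop on an object; "squeeze" is the grip in N (left out, the last holds). Time passes only in rows, so rows that do not move let the fingers close. It gives the time, the measured TCP pose, the force and the opening at its end, in the units of the state.
- bot.read_state(): the state, without advancing time (a new reading comes with each control period).
- snapshot(name): name is "side" or "top" or "wrist"; returns a dict with "color" (400x640x3 uint8, red, green, blue), "depth" (400x640 float32, m along the optical axis (not along the pixel's ray), 0 where there is no reading), "fov_y" (degrees; the focal length in pixels is half the picture's height over the tangent of half this angle, whatever the lens; pixels are square), "cx", "cy" (the principal point, pixels), "dist_coeffs" ([k1, k2, p1, p2, k3] as OpenCV has them; the pictures are not rectified), "origin" and "rotation" of the camera in the world; the wrist camera has in their place "T_tool_cam" (4x4, takes a point from camera to tool coordinates, whose origin is the TCP and whose axes are the flange's). Camera axes: x right, y up, looking along -z (the intrinsics and any distortion apply to the point x, -y, -z); pixel columns grow to the right and rows downward; lengths in m; the calibration is good to about 2 mm. A picture is of the moment at which its call begins: read the wrist's pose just before it.
- bot.close_job(): hands the job in, once; it reports no verdict.
The state is a dict: "clock": time; "qpos": joint angles; "joint_velocities": joint speeds; "effort": joint torques, N m; "tcp_pos": TCP position; "tcp_rot": TCP orientation; "force": force on the tool from outside, world axes, zero at the start; "torque": the same for the moment, N m; "opening": finger opening in m.
Only numpy, scipy, OpenCV 4.12 (cv2) and the standard library are available. Lean on these libraries where they do the work, as an engineer would, in place of code of your own. Each camera call takes 0.05 s, during which the arm holds its last target. There are 200 camera calls.

## Working session

There is one attempt and no reset: what is moved stays moved. The work goes in short steps, Python scripts to look and compute and a tool call to move; the robot and the scene stay as the last step left them, time stands still between calls to the robot, and variables do not carry over. Pictures are saved under pics/ and viewed, about 8 in all and at most 12, crops included, and the job is handed in when it is done.

Besides the shell and the picture viewer there is one more tool, called after ">>>" as name([rows], argument=value, ...), one row to a line, values as JSON. apply_moves: Moves the arm, as the interface text tells. Its arguments: {"type":"object","properties":{"increments":{"type":"array","items":{"type":"object","properties":{"fingers":{"type":"number"},"dx":{"type":"number"},"dy":{"type":"number"},"dz":{"type":"number"},"wx":{"type":"number"},"wy":{"type":"number"},"wz":{"type":"number"}}}},"squeeze":{"type":"number"}},"required":["increments"]}

```bash
mkdir -p pics; cat > h.py <<'E'
import numpy as np, cv2, pickle
from rig import bot, snapshot
from scipy.spatial.transform import Rotation as Ro
def grab(n):
    s=bot.read_state(); d=snapshot(n); d['state']=s
    if n=='wrist':
        R=Ro.from_euler('xyz',s['tcp_rot']).as_matrix(); T=np.array(d['T_tool_cam'])
        d['rotation']=R@T[:3,:3]; d['origin']=R@T[:3,3]+np.array(s['tcp_pos'])
    pickle.dump(d,open(n+'.pkl','wb')); return d
def K(d):
    f=200/np.tan(np.radians(d['fov_y'])/2); return np.array([[f,0,d['cx']],[0,f,d['cy']],[0,0,1.]])
def ray(d,uv):
    p=cv2.undistortPoints(np.array(uv,float).reshape(-1,1,2),K(d),np.array(d['dist_coeffs'],float))[:,0]
    return np.c_[p[:,0],-p[:,1],-np.ones(len(p))]@np.array(d['rotation']).T
def atz(d,uv,z):
    r=ray(d,uv);o=np.array(d['origin']);return o+r*((z-o[2])/r[:,2])[:,None]
def dep(d,uv):
    r=ray(d,uv);uv=np.array(uv,int).reshape(-1,2);return np.array(d['origin'])+r*d['depth'][uv[:,1],uv[:,0]][:,None]
def cloud(d):
    u,v=np.meshgrid(np.arange(640),np.arange(400));uv=np.c_[u.ravel(),v.ravel()]
    return dep(d,uv).reshape(400,640,3)
def proj(d,P):
    R=np.array(d['rotation']);q=(np.atleast_2d(P)-np.array(d['origin']))@R
    q=q*[1,-1,-1];return cv2.projectPoints(q,np.zeros(3),np.zeros(3),K(d),np.array(d['dist_coeffs'],float))[0][:,0]
def save(d,n,box=None,s=1):
    im=d['color'][...,::-1]
    if box: im=im[box[1]:box[3],box[0]:box[2]]
    cv2.imwrite('pics/'+n+'.png',cv2.resize(im,None,fx=s,fy=s,interpolation=cv2.INTER_CUBIC))
E
python3 - <<'E'
from h import *
d=grab('top');save(d,'top0');print(d['origin'],d['fov_y'],d['dist_coeffs']);s=d['state'];print(s)
d=grab('side');save(d,'side0');print(d['origin'],d['rotation'])
E
```

```text
[ 3.22157832e-01 -8.99586320e-04  1.84364030e+00] 43.993626710742966 [0.00266152 0.         0.         0.         0.        ]
{'clock': 0.0, 'qpos': array([ 1.56009968e+00,  3.59413699e-01,  1.10844082e-02, -3.14500646e-04,
       -1.22410674e+00, -2.88093418e-01]), 'joint_velocities': array([ 0.00236679,  0.00052313, -0.00072469,  0.00124066, -0.00060486,
       -0.00031189]), 'effort': array([ 6.09035142e-04, -5.83310974e+01,  2.93404859e+01,  6.93644196e+00,
       -5.91654403e-03, -2.08950502e-05]), 'tcp_pos': array([0.19859625, 0.64463612, 0.23036389]), 'tcp_rot': array([ 3.13993652e+00, -1.82454111e-04, -2.98897024e-01]), 'force': array([0.61812267, 0.57640893, 0.53741037]), 'torque': array([-0.04705146, -0.03433495, -0.03280876]), 'opening': 0.08542840572350166}
[0.40414572 0.82496364 1.10236374] [ 0.71835603 -0.01230549 -2.97210472]
```

View pics/top0.png

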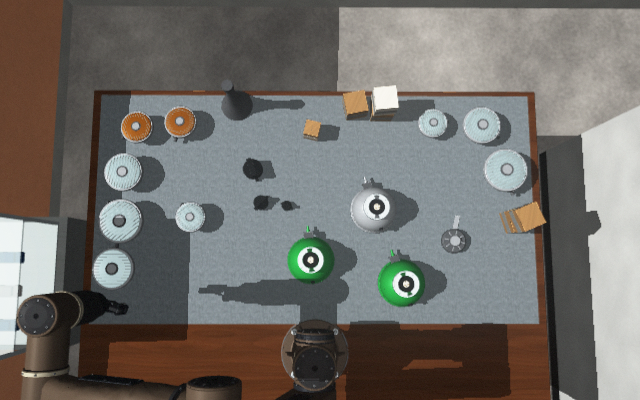

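View pics/side0.png

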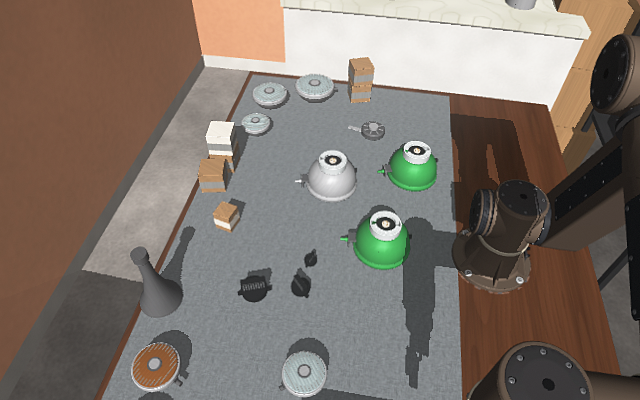

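```bash
cat >> h.py <<'E'
_g=grab
def grab(n):
    d=_g(n); r=np.array(d['rotation'])
    if r.ndim==1: d['rotation']=Ro.from_euler('xyz',r).as_matrix()
    pickle.dump(d,open(n+'.pkl','wb')); return d
E
python3 - <<'E'
from h import *
d=grab('top');s=grab('side')
a=d['color'][150:222,232:302,::-1];b=d['color'][170:242,340:410,::-1];c=s['color'][240:312,228:328,::-1]
f=lambda x,k:cv2.resize(x,None,fx=k,fy=k,interpolation=cv2.INTER_CUBIC)
cv2.imwrite('pics/c1.png',np.hstack([f(a,4),f(b,4),f(c,2.0)[:].repeat(2,0)[:288,:200]]) )
for n,D in(('top',d),('side',s)):
  for uv in ([(253,169),(261,202),(287,205),(376,207),(366,182)] if n=='top' else [(255,287),(300,285),(310,258),(333,160)]):
    print(n,uv,dep(D,uv)[0].round(4),atz(D,uv,0.03)[0].round(3))
C=cloud(d)
for y0,y1,x0,x1 in [(155,185,238,268),(193,212,250,274),(198,212,278,296)]:
  m=np.zeros((400,640),bool);m[y0:y1,x0:x1]=1;m&=(C[...,2]>0.012)&(d['color'].max(-1)<75)
  P=C[m];print(len(P),P.min(0).round(3),P.max(0).round(3),np.median(P,0).round(3))
E
```

```text
top (253, 169) [0.6591 0.2254 0.0572] [0.664 0.229 0.03 ]
top (261, 202) [0.5394 0.1961 0.0412] [0.541 0.197 0.03 ]
top (287, 205) [0.5299 0.1016 0.0287] [0.53  0.102 0.03 ]
top (376, 207) [ 0.5145 -0.2173  0.1055] [ 0.523 -0.227  0.03 ]
top (366, 182) [ 0.6154 -0.1903  0.0344] [ 0.616 -0.191  0.03 ]
side (255, 287) [0.6625 0.238  0.0411] [0.665 0.232 0.03 ]
side (300, 285) [0.542  0.2139 0.048 ] [0.544 0.204 0.03 ]
side (310, 258) [0.533  0.1111 0.0313] [0.533 0.11  0.03 ]
side (333, 160) [ 0.5177 -0.2213  0.1137] [ 0.527 -0.31   0.03 ]
307 [0.625 0.196 0.012] [0.703 0.267 0.071] [0.664 0.229 0.032]
158 [ 0.322 -0.001  0.012] [0.564 0.225 1.844] [0.539 0.199 0.026]
56 [0.517 0.087 0.012] [0.547 0.121 0.039] [0.53  0.105 0.019]
```

View pics/c1.png

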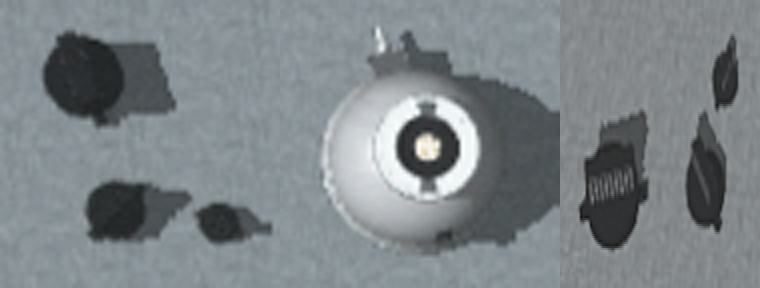

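>>> apply_moves([
  {"dx": 2.8, "dy": 2.0},
  {"dx": 2.8, "dy": 2.0},
  {"dx": 2.8, "dy": 2.0},
  {"dx": 2.8, "dy": 2.0},
  {"dx": 2.8, "dy": 2.0},
  {"dx": 2.8, "dy": 2.0},
  {"dx": 2.8, "dy": 2.0},
  {"dx": 2.8, "dy": 2.0},
])

```text
validation failed for argument at $.in...
```

>>> apply_moves([
  {"dx": 2.8, "dy": 2.0},
  {"dx": 2.8, "dy": 2.0},
  {"dx": 2.8, "dy": 2.0},
  {"dx": 2.8, "dy": 2.0},
  {"dx": 2.8, "dy": 2.0},
  {"dx": 2.8, "dy": 2.0},
  {"dx": 2.8, "dy": 2.0},
  {},
])

```text
validation failed for argument at $.in...
```

```bash
python3 - <<'E'
from h import *
d=grab('wrist');print(np.array(d['T_tool_cam']).round(3),d['fov_y']);s=d['state'];print(s['clock'],s['tcp_pos'],s['tcp_rot'],s['qpos'].round(2))
print(proj(d,[[.54,.198,.046],s['tcp_pos']]));save(d,'w0')
E
```

```text
[[ 0.     0.95   0.312  0.079]
 [ 1.     0.    -0.001 -0.   ]
 [-0.001  0.312 -0.95  -0.142]
 [ 0.     0.     0.     1.   ]] 68.71505940641856
0.2 [0.19866716 0.64482847 0.23073234] [ 3.14063304e+00 -1.03692725e-04 -2.98893090e-01] [ 1.56  0.36  0.01 -0.   -1.22 -0.29]
[[ 805.53836399 -499.61902311]
 [ 310.79218684  257.42260544]]
```

>>> apply_moves([
  {"fingers": 0, "dx": 2.8, "dy": 2.0, "dz": 0, "wx": 0, "wy": 0, "wz": 0},
  {"fingers": 0, "dx": 2.8, "dy": 2.0, "dz": 0, "wx": 0, "wy": 0, "wz": 0},
])

```text
clock: 0.42
tcp_pos: [0.2399, 0.5904, 0.2302]
tcp_rot: [3.14, -0.0, -0.297]
force: [1.4, -0.3, -0.2]
opening: 0.0854
```

>>> apply_moves([
  {"fingers": 0, "dx": 2.8, "dy": 2.0, "dz": 0, "wx": 0, "wy": 0, "wz": 0},
  {"fingers": 0, "dx": 2.8, "dy": 2.0, "dz": 0, "wx": 0, "wy": 0, "wz": 0},
  {"fingers": 0, "dx": 2.8, "dy": 2.0, "dz": 0, "wx": 0, "wy": 0, "wz": 0},
  {"fingers": 0, "dx": 2.8, "dy": 2.0, "dz": 0, "wx": 0, "wy": 0, "wz": 0},
  {"fingers": 0, "dx": 2.8, "dy": 2.0, "dz": 0, "wx": 0, "wy": 0, "wz": 0},
  {"fingers": 0, "dx": 2.8, "dy": 2.0, "dz": 0, "wx": 0, "wy": 0, "wz": 0},
  {"fingers": 0, "dx": 2.8, "dy": 2.0, "dz": 0, "wx": 0, "wy": 0, "wz": 0},
  {"fingers": 0, "dx": 2.8, "dy": 2.0, "dz": 0, "wx": 0, "wy": 0, "wz": 0},
])

```text
clock: 1.08
tcp_pos: [0.4081, 0.37, 0.2315]
tcp_rot: [-3.141, -0.0, -0.299]
force: [-0.3, 0.2, 0.2]
opening: 0.0854
```

>>> apply_moves([
  {"fingers": 0, "dx": 2.8, "dy": 2.0, "dz": 0, "wx": 0, "wy": 0, "wz": 0},
  {"fingers": 0, "dx": 2.8, "dy": 2.0, "dz": 0, "wx": 0, "wy": 0, "wz": 0},
  {"fingers": 0, "dx": 2.8, "dy": 2.0, "dz": 0, "wx": 0, "wy": 0, "wz": 0},
  {"fingers": 0, "dx": 2.8, "dy": 2.0, "dz": 0, "wx": 0, "wy": 0, "wz": 0},
  {"fingers": 0, "dx": 2.8, "dy": 2.0, "dz": 0, "wx": 0, "wy": 0, "wz": 0},
  {"fingers": 0, "dx": 0, "dy": 0, "dz": 0, "wx": 0, "wy": 0, "wz": 0},
])

```text
clock: 1.58
tcp_pos: [0.514, 0.2308, 0.2312]
tcp_rot: [3.141, -0.0, -0.302]
force: [-0.4, 2.6, 0.5]
opening: 0.0852
```

```bash
python3 - <<'E'
from h import *
d=grab('wrist');s=d['state'];print(s['clock'],s['tcp_pos'],s['tcp_rot'],s['qpos'].round(2))
print(proj(d,[[.54,.198,.046],s['tcp_pos']]));save(d,'w0')
E
```

```text
1.5833 [0.51400107 0.23078163 0.23117423] [ 3.14062716e+00 -2.68858594e-04 -3.02243980e-01] [ 0.77  0.18 -0.24  0.   -1.16  0.5 ]
[[331.44650208 146.72487448]
 [310.78792367 257.42123869]]
```

View pics/w0.png

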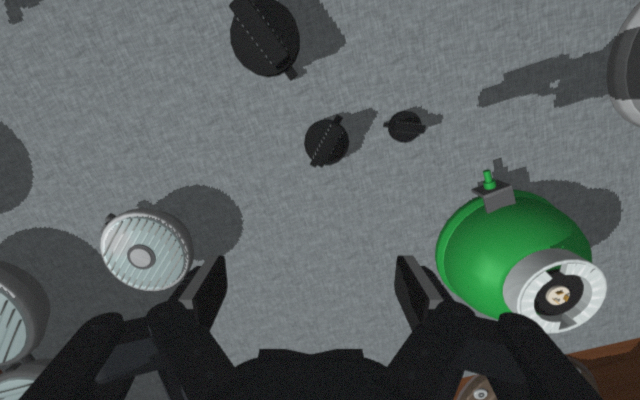

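```bash
python3 - <<'E'
from h import *
d=pickle.load(open('wrist.pkl','rb'));save(d,'w0c',(290,100,390,180),7)
E
```

```text
(no output)
```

View pics/w0c.png

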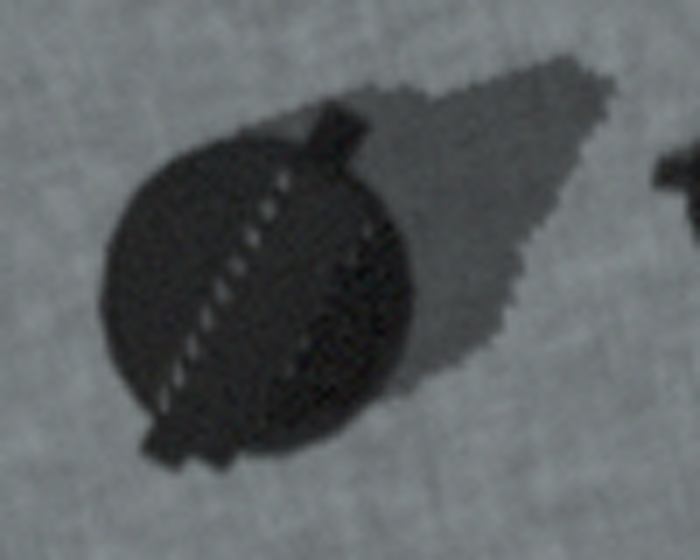

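```bash
python3 - <<'E'
from h import *
d=pickle.load(open('wrist.pkl','rb'))
g=lambda L:[(290+x/7,100+y/7) for x,y in L]
A=atz(d,g([(163,405),(287,175),(290,370),(372,228)]),.046);print(A.round(4))
for p,q in((0,1),(2,3)):
  v=A[q]-A[p];print(np.degrees(np.arctan2(v[1],v[0])),np.hypot(*v[:2]))
L=atz(d,g([(345,118),(205,455)]),.008);print(L.round(4))
E4=atz(d,g([(103,290),(412,300),(210,137),(275,455)]),.022);print(E4.round(4))
print(atz(d,g([(257,296)]),.022),dep(d,g([(225,300)])))
# model overlay fit: rim circle center by mask
im=d['color'].max(-1)
def ov(c,th):
  t=np.linspace(0,6.28,60);e=np.array([np.cos(th),np.sin(th)]);n=np.array([-e[1],e[0]])
  o=cv2.resize(d['color'][100:180,290:390,::-1],None,fx=7,fy=7,interpolation=cv2.INTER_CUBIC)
  def dr(xy,z,col):
    p=proj(d,np.c_[xy,np.full(len(xy),z)]);cv2.polylines(o,[np.int32((p-[290,100])*7+3)],True,col)
  dr(c+.027*np.c_[np.cos(t),np.sin(t)],.022,(0,255,0))
  for r,w,z,col in((.025,.007,.046,(0,0,255)),(.035,.00425,.008,(255,255,0))):
    dr(c+np.array([e*r+n*w,e*r-n*w,-e*r-n*w,-e*r+n*w]),z,col)
  cv2.imwrite('pics/ov.png',o)
c=atz(d,g([(257,296)]),.022)[0,:2];v=L[0]-L[1]
ang=np.arctan2(*(A[1]-A[0])[1::-1]);print(c,np.degrees(ang),np.degrees(np.arctan2(v[1],v[0])));ov(c,ang)
E
```

```text
[[0.5341 0.2209 0.046 ]
 [0.5626 0.192  0.046 ]
 [0.5335 0.1999 0.046 ]
 [0.551  0.1815 0.046 ]]
-45.38086003579974 0.04058462754673346
-46.35259641768484 0.02535551909235406
[[0.5656 0.1781 0.008 ]
 [0.5167 0.2179 0.008 ]]
[[0.5518 0.2258 0.022 ]
 [0.5346 0.1763 0.022 ]
 [0.5703 0.2013 0.022 ]
 [0.5159 0.2059 0.022 ]]
[[0.54303466 0.20120182 0.022     ]] [[0.54675336 0.20663765 0.04303453]]
[0.54303466 0.20120182] -45.38086003579974 -39.14281341775174
```

View pics/ov.png

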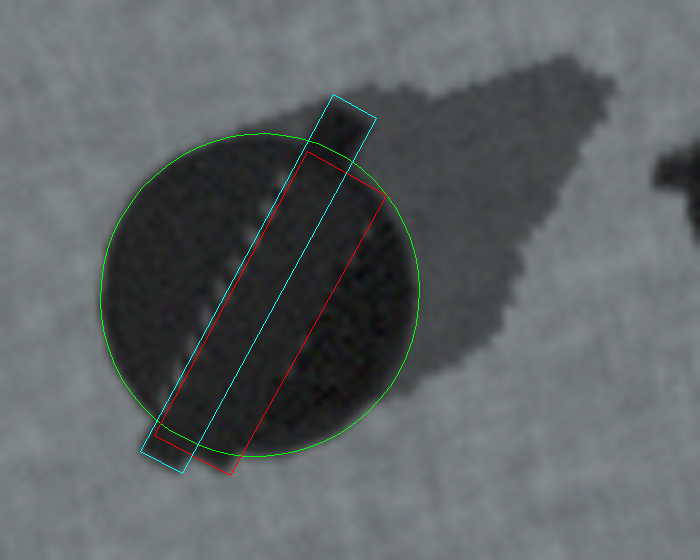

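>>> apply_moves([
  {"fingers": 0, "dx": 1.83, "dy": 0.99, "dz": 2.5, "wx": 0, "wy": 0, "wz": 0},
  {"fingers": 0, "dx": 1.83, "dy": 0.99, "dz": 2.5, "wx": 0, "wy": 0, "wz": 0},
  {"fingers": 60, "dx": 0, "dy": 0, "dz": 2.5, "wx": 0, "wy": 0, "wz": 7},
  {"fingers": 60, "dx": 0, "dy": 0, "dz": 2.5, "wx": 0, "wy": 0, "wz": 7},
  {"fingers": 60, "dx": 0, "dy": 0, "dz": 2.5, "wx": 0, "wy": 0, "wz": 7},
  {"fingers": 60, "dx": 0, "dy": 0, "dz": 2.0, "wx": 0, "wy": 0, "wz": 7},
  {"fingers": 60, "dx": 0, "dy": 0, "dz": 0, "wx": 0, "wy": 0, "wz": 0},
  {"fingers": 60, "dx": 0, "dy": 0, "dz": 0, "wx": 0, "wy": 0, "wz": 0},
], squeeze=60)

```text
clock: 2.3
tcp_pos: [0.5403, 0.2052, 0.0858]
tcp_rot: [3.139, 0.0, -0.783]
force: [-0.2, -0.0, -0.3]
opening: 0.0656
```

```bash
python3 - <<'E'
from h import *
d=grab('wrist');s=d['state'];print(s['tcp_pos'],s['tcp_rot'],s['opening'])
print(proj(d,[[.543,.201,.046]]));save(d,'w1')
E
```

```text
[0.54026421 0.20522729 0.08575928] [ 3.13922456e+00  5.83239958e-05 -7.82756536e-01] 0.06558171999861018
[[311.60507227 221.29810875]]
```

View pics/w1.png

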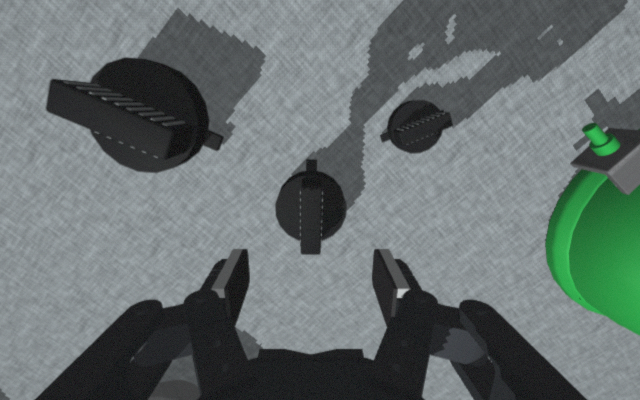

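>>> apply_moves([
  {"fingers": 60, "dx": 0.5, "dy": 0.05, "dz": 2.0, "wx": 0, "wy": 0, "wz": 0},
  {"fingers": 60, "dx": 0, "dy": 0, "dz": 2.0, "wx": 0, "wy": 0, "wz": 0},
  {"fingers": 60, "dx": 0, "dy": 0, "dz": 1.0, "wx": 0, "wy": 0, "wz": 0},
  {"fingers": 60, "dx": 0, "dy": 0, "dz": 0.9, "wx": 0, "wy": 0, "wz": 0},
  {"fingers": 60, "dx": 0, "dy": 0, "dz": 0, "wx": 0, "wy": 0, "wz": 0},
  {"fingers": 60, "dx": 0, "dy": 0, "dz": 0, "wx": 0, "wy": 0, "wz": 0},
], squeeze=60)

```text
clock: 2.85
tcp_pos: [0.5445, 0.2015, 0.028]
tcp_rot: [-3.141, -0.0, -0.786]
force: [0.1, -0.2, 0.3]
opening: 0.0656
```

>>> apply_moves([
  {"fingers": 255, "dx": 0, "dy": 0, "dz": 0.2, "wx": 0, "wy": 0, "wz": 0},
  {"fingers": 255, "dx": 0, "dy": 0, "dz": 0, "wx": 0, "wy": 0, "wz": 0},
  {"fingers": 255, "dx": 0, "dy": 0, "dz": 0, "wx": 0, "wy": 0, "wz": 0},
  {"fingers": 255, "dx": 0, "dy": 0, "dz": 0, "wx": 0, "wy": 0, "wz": 0},
  {"fingers": 255, "dx": 0, "dy": 0, "dz": 0, "wx": 0, "wy": 0, "wz": 0},
  {"fingers": 255, "dx": 0, "dy": 0, "dz": 0, "wx": 0, "wy": 0, "wz": 0},
  {"fingers": 255, "dx": 0, "dy": 0, "dz": 0, "wx": 0, "wy": 0, "wz": 0},
  {"fingers": 255, "dx": 0, "dy": 0, "dz": 0, "wx": 0, "wy": 0, "wz": 0},
], squeeze=60)

```text
clock: 3.52
tcp_pos: [0.5446, 0.2014, 0.0259]
tcp_rot: [-3.141, -0.0, -0.787]
force: [-1.4, 0.4, 5.9]
opening: 0.0126
```

>>> apply_moves([
  {"fingers": 255, "dx": 0, "dy": 0, "dz": -1.0, "wx": 0, "wy": 0, "wz": 0},
  {"fingers": 255, "dx": 0, "dy": 0, "dz": -2.0, "wx": 0, "wy": 0, "wz": 0},
  {"fingers": 255, "dx": 0, "dy": 0, "dz": -3.5, "wx": 0, "wy": 0, "wz": 0},
  {"fingers": 255, "dx": 0, "dy": 0, "dz": -3.5, "wx": 0, "wy": 0, "wz": 0},
  {"fingers": 255, "dx": 0, "dy": 0, "dz": -3.5, "wx": 0, "wy": 0, "wz": 0},
  {"fingers": 255, "dx": 0, "dy": 0, "dz": -3.5, "wx": 0, "wy": 0, "wz": 0},
  {"fingers": 255, "dx": 0, "dy": 0, "dz": -3.5, "wx": 0, "wy": 0, "wz": 0},
  {"fingers": 255, "dx": 0, "dy": 0, "dz": -2.5, "wx": 0, "wy": 0, "wz": 0},
], squeeze=60)

```text
clock: 4.18
tcp_pos: [0.5444, 0.2011, 0.2594]
tcp_rot: [-3.139, -0.001, -0.787]
force: [1.9, 0.0, -0.8]
opening: 0.0129
```

>>> apply_moves([
  {"fingers": 255, "dx": 1.0, "dy": 1.8, "dz": 0, "wx": 0, "wy": 0, "wz": 0},
  {"fingers": 255, "dx": 1.75, "dy": 3.2, "dz": 0, "wx": 0, "wy": 0, "wz": 0},
  {"fingers": 255, "dx": 1.75, "dy": 3.2, "dz": 0, "wx": 0, "wy": 0, "wz": 0},
  {"fingers": 255, "dx": 1.75, "dy": 3.2, "dz": 0, "wx": 0, "wy": 0, "wz": 0},
  {"fingers": 255, "dx": 1.75, "dy": 3.2, "dz": 0, "wx": 0, "wy": 0, "wz": 0},
  {"fingers": 255, "dx": 1.75, "dy": 3.2, "dz": 0, "wx": 0, "wy": 0, "wz": 0},
  {"fingers": 255, "dx": 1.75, "dy": 3.2, "dz": 0, "wx": 0, "wy": 0, "wz": 0},
  {"fingers": 255, "dx": 1.75, "dy": 3.2, "dz": 0, "wx": 0, "wy": 0, "wz": 0},
])

```text
clock: 4.85
tcp_pos: [0.4647, -0.065, 0.2558]
tcp_rot: [-3.141, 0.0, -0.787]
force: [0.7, 0.4, -0.9]
opening: 0.0126
```

>>> apply_moves([
  {"fingers": 255, "dx": 1.75, "dy": 3.2, "dz": 0, "wx": 0, "wy": 0, "wz": 0},
  {"fingers": 255, "dx": 1.75, "dy": 3.2, "dz": 0, "wx": 0, "wy": 0, "wz": 0},
  {"fingers": 255, "dx": 1.75, "dy": 3.2, "dz": 0, "wx": 0, "wy": 0, "wz": 0},
  {"fingers": 255, "dx": 1.75, "dy": 3.2, "dz": 0, "wx": 0, "wy": 0, "wz": 0},
  {"fingers": 255, "dx": 1.0, "dy": 1.8, "dz": 0, "wx": 0, "wy": 0, "wz": 0},
  {"fingers": 255, "dx": 0, "dy": 0, "dz": 0, "wx": 0, "wy": 0, "wz": -7},
  {"fingers": 255, "dx": 0, "dy": 0, "dz": 0, "wx": 0, "wy": 0, "wz": -7},
  {"fingers": 255, "dx": 0, "dy": 0, "dz": 0, "wx": 0, "wy": 0, "wz": -7},
])

```text
clock: 5.52
tcp_pos: [0.4182, -0.2238, 0.2555]
tcp_rot: [-3.141, 0.001, -0.417]
force: [-0.2, 0.1, -0.4]
opening: 0.0125
```

>>> apply_moves([
  {"fingers": 255, "dx": 0, "dy": 0, "dz": 0, "wx": 0, "wy": 0, "wz": -7},
  {"fingers": 255, "dx": 0, "dy": 0, "dz": 0, "wx": 0, "wy": 0, "wz": -7},
  {"fingers": 255, "dx": 0, "dy": 0, "dz": 0, "wx": 0, "wy": 0, "wz": -7},
  {"fingers": 255, "dx": 0, "dy": 0, "dz": 0, "wx": 0, "wy": 0, "wz": 0},
  {"fingers": 255, "dx": 0, "dy": 0, "dz": 0, "wx": 0, "wy": 0, "wz": 0},
])

```text
clock: 5.93
tcp_pos: [0.4188, -0.2231, 0.2555]
tcp_rot: [-3.141, 0.0, -0.058]
force: [0.8, -0.9, -0.5]
opening: 0.013
```

```bash
python3 - <<'E'
from h import *
d=grab('wrist');s=d['state'];print(s['tcp_pos'],s['tcp_rot'],s['opening'],s['qpos'].round(2))
print(proj(d,[[.517,-.22,.118]]));save(d,'w2')
E
```

```text
[ 0.41879184 -0.22314694  0.25549604] [-3.14140801e+00  1.13198748e-04 -5.84357308e-02] 0.012958158483310594 [-0.07  0.01 -0.37 -0.   -1.19  1.59]
[[300.6826886   82.27577451]]
```

View pics/w2.png

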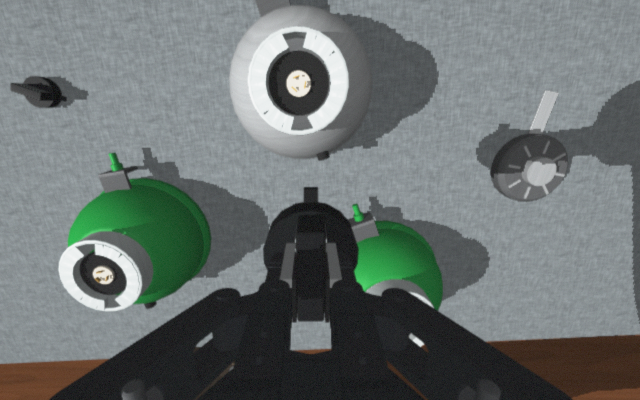

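```bash
python3 - <<'E'
from h import *
d=pickle.load(open('wrist.pkl','rb'))
a=cv2.resize(d['color'][20:145,240:360,::-1],None,fx=4,fy=4,interpolation=cv2.INTER_CUBIC)
b=cv2.resize(d['color'][175:275,255:365,::-1],None,fx=2.8,fy=2.8,interpolation=cv2.INTER_CUBIC)
b=cv2.convertScaleAbs(b,alpha=2);b=cv2.copyMakeBorder(b,0,500-b.shape[0],0,0,0)
cv2.imwrite('pics/w2c.png',np.hstack([a,b]))
E
```

```text
(no output)
```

View pics/w2c.png

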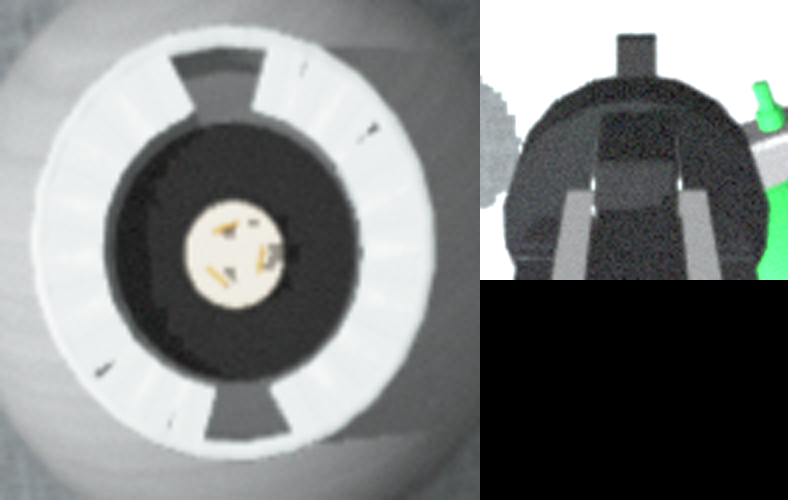

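```bash
python3 - <<'E'
from h import *
from scipy.optimize import least_squares
d=pickle.load(open('wrist.pkl','rb'))
hsv=cv2.cvtColor(d['color'],cv2.COLOR_RGB2HSV);m=((hsv[...,2]>205)&(hsv[...,1]<40)).astype(np.uint8)
n,l,st,ce=cv2.connectedComponentsWithStats(m);i=l[83,262];print(i,st[i] if i else '')
mm=(l==i).astype(np.uint8)
h=cv2.convexHull(np.argwhere(mm)[:,::-1].astype(np.int32))[:,0]
P=atz(d,h,.118)[:,:2];r=least_squares(lambda p:np.hypot(*(P-p[:2]).T)-p[2],[.517,-.22,.045],loss='soft_l1',f_scale=.001);print('outer',r.x,np.abs(r.fun).max())
g=lambda L:[(240+x/4,20+y/4) for x,y in L]
Q=atz(d,g([(33,250),(435,250),(235,25),(235,460),(105,250),(360,250)]),.118);print(Q.round(4),(Q[0]+Q[1])/2,(Q[2]+Q[3])/2)
N=atz(d,g([(168,55),(268,48),(205,437),(292,433),(192,115),(252,112),(217,388),(270,385)]),.118);print(N.round(4))
for a in (0,4):
  v=(N[a]+N[a+1]-N[a+2]-N[a+3]);print('ang',np.degrees(np.arctan2(v[1],v[0])),np.hypot(*v[:2])/2, (N[a:a+4].mean(0)).round(4))
c=r.x[:2];dl=(N-[*c,0])[:,:2];print('each',np.degrees(np.arctan2(dl[:,1],dl[:,0])).round(1),np.hypot(*dl.T).round(4))
# held cap lug tip
s=d['state'];y=s['tcp_rot'][2];t=np.array(s['tcp_pos'])
tip=atz(d,[(255+(636-480)/2.8,175+36/2.8)],t[2]-.026+.008)[0];print('lug rel',tip-t, 'yaw deg',np.degrees(y),np.degrees(np.arctan2(*(tip-t)[1::-1])))
E
```

```text
1 [ 232   26  116  109 5105]
outer [ 0.5170709  -0.21258467  0.04736927] 0.006102355609854129
[[ 0.5195 -0.1735  0.118 ]
 [ 0.5143 -0.2626  0.118 ]
 [ 0.5608 -0.2214  0.118 ]
 [ 0.4713 -0.2151  0.118 ]
 [ 0.5186 -0.1895  0.118 ]
 [ 0.5153 -0.246   0.118 ]] [ 0.51692698 -0.21806089  0.118     ] [ 0.51604783 -0.2182141   0.118     ]
[[ 0.556  -0.2068  0.118 ]
 [ 0.5561 -0.228   0.118 ]
 [ 0.477  -0.2085  0.118 ]
 [ 0.4767 -0.2287  0.118 ]
 [ 0.5443 -0.211   0.118 ]
 [ 0.5442 -0.2239  0.118 ]
 [ 0.4878 -0.2121  0.118 ]
 [ 0.4877 -0.2243  0.118 ]]
ang 0.842262563710833 0.07921942638801374 [ 0.5164 -0.218   0.118 ]
ang 0.7763642723145298 0.056515283872637295 [ 0.516  -0.2178  0.118 ]
each [   8.4  -21.6  174.1 -158.2    3.4  -22.6  179.  -158.3] [0.0394 0.042  0.0403 0.0435 0.0273 0.0293 0.0293 0.0316]
lug rel [ 0.0343005  -0.00182773 -0.018     ] yaw deg -3.3481207449372192 -3.050165481359759
```

>>> apply_moves([
  {"fingers": 255, "dx": 0, "dy": 0, "dz": 0, "wx": 0, "wy": 0, "wz": -4.1},
  {"fingers": 255, "dx": 3.0, "dy": -0.1, "dz": 0, "wx": 0, "wy": 0, "wz": 0},
  {"fingers": 255, "dx": 3.0, "dy": -0.1, "dz": 0, "wx": 0, "wy": 0, "wz": 0},
  {"fingers": 255, "dx": 3.0, "dy": -0.1, "dz": 1.0, "wx": 0, "wy": 0, "wz": 0},
  {"fingers": 255, "dx": 0.85, "dy": -0.07, "dz": 3.0, "wx": 0, "wy": 0, "wz": 0},
  {"fingers": 255, "dx": 0, "dy": 0, "dz": 3.0, "wx": 0, "wy": 0, "wz": 0},
  {"fingers": 255, "dx": 0, "dy": 0, "dz": 2.8, "wx": 0, "wy": 0, "wz": 0},
  {"fingers": 255, "dx": 0, "dy": 0, "dz": 0, "wx": 0, "wy": 0, "wz": 0},
])

```text
clock: 6.65
tcp_pos: [0.514, -0.2169, 0.1515]
tcp_rot: [-3.139, 0.01, 0.013]
force: [-1.2, 0.8, -1.7]
opening: 0.0132
```

>>> apply_moves([
  {"fingers": 255, "dx": 0, "dy": 0, "dz": 0, "wx": 0, "wy": 0, "wz": 0},
  {"fingers": 255, "dx": 0, "dy": 0, "dz": 0, "wx": 0, "wy": 0, "wz": 0},
])

```text
clock: 6.82
tcp_pos: [0.5185, -0.2182, 0.1591]
tcp_rot: [3.141, -0.002, 0.016]
force: [-1.1, -0.2, -0.1]
opening: 0.0126
```

```bash
python3 - <<'E'
from h import *
d=grab('wrist');s=d['state'];print(s['tcp_pos'],s['tcp_rot'],s['force'],s['torque'],s['opening'])
save(d,'w3',(200,120,420,330),2.8)
E
```

```text
[ 0.51849618 -0.21819254  0.15906578] [ 3.14069238e+00 -1.61627998e-03  1.61361788e-02] [-1.14959652 -0.18962351 -0.11962869] [-0.02355599 -0.05571317 -0.00252593] 0.012573668924902713
```

View pics/w3.png

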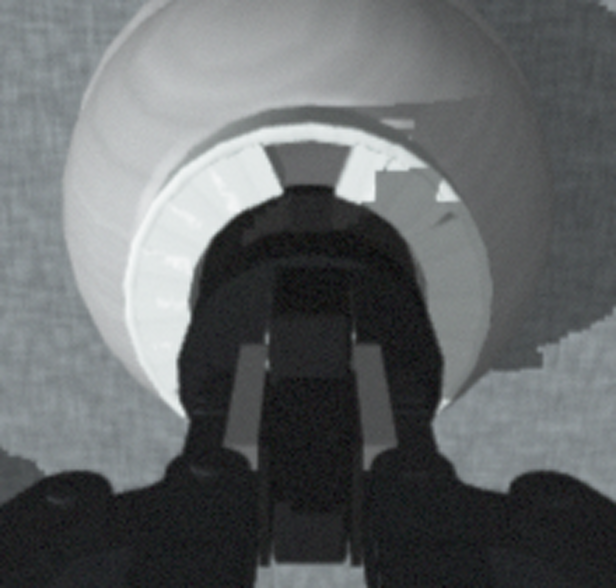

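>>> apply_moves([
  {"fingers": 255, "dx": -0.12, "dy": 0, "dz": 0.7, "wx": 0, "wy": 0, "wz": 0},
  {"fingers": 255, "dx": 0, "dy": 0, "dz": 0.5, "wx": 0, "wy": 0, "wz": 0},
  {"fingers": 255, "dx": 0, "dy": 0, "dz": 0.3, "wx": 0, "wy": 0, "wz": 0},
  {"fingers": 255, "dx": 0, "dy": 0, "dz": 0, "wx": 0, "wy": 0, "wz": 0},
  {"fingers": 255, "dx": 0, "dy": 0, "dz": 0, "wx": 0, "wy": 0, "wz": 0},
])

```text
clock: 7.28
tcp_pos: [0.5162, -0.2179, 0.1423]
tcp_rot: [3.142, 0.0, 0.017]
force: [0.1, -0.2, -0.5]
opening: 0.0128
```

>>> apply_moves([
  {"fingers": 255, "dx": 0, "dy": 0, "dz": 0.2, "wx": 0, "wy": 0, "wz": 0},
  {"fingers": 255, "dx": 0, "dy": 0, "dz": 0.1, "wx": 0, "wy": 0, "wz": 0},
  {"fingers": 255, "dx": 0, "dy": 0, "dz": 0.1, "wx": 0, "wy": 0, "wz": 0},
  {"fingers": 255, "dx": 0, "dy": 0, "dz": 0, "wx": 0, "wy": 0, "wz": 0},
])

```text
clock: 7.62
tcp_pos: [0.5163, -0.2178, 0.1381]
tcp_rot: [-3.142, 0.0, 0.017]
force: [-0.2, 0.0, -1.8]
opening: 0.0127
```

>>> apply_moves([
  {"fingers": 255, "dx": 0.05, "dy": 0, "dz": 0.1, "wx": 0, "wy": 0, "wz": 0},
  {"fingers": 255, "dx": 0, "dy": 0, "dz": 0.1, "wx": 0, "wy": 0, "wz": 0},
  {"fingers": 255, "dx": 0, "dy": 0, "dz": 0.1, "wx": 0, "wy": 0, "wz": 0},
  {"fingers": 255, "dx": 0, "dy": 0, "dz": 0, "wx": 0, "wy": 0, "wz": 0},
  {"fingers": 255, "dx": 0, "dy": 0, "dz": 0, "wx": 0, "wy": 0, "wz": 0},
])

```text
clock: 8.03
tcp_pos: [0.5169, -0.2179, 0.1353]
tcp_rot: [3.142, -0.0, 0.017]
force: [0.0, -0.4, 0.0]
opening: 0.0126
```

>>> apply_moves([
  {"fingers": 255, "dx": 0, "dy": 0, "dz": 0.1, "wx": 0, "wy": 0, "wz": 0},
  {"fingers": 255, "dx": 0, "dy": 0, "dz": 0.1, "wx": 0, "wy": 0, "wz": 0},
  {"fingers": 255, "dx": 0, "dy": 0, "dz": 0.1, "wx": 0, "wy": 0, "wz": 0},
  {"fingers": 255, "dx": 0, "dy": 0, "dz": 0, "wx": 0, "wy": 0, "wz": 0},
  {"fingers": 255, "dx": 0, "dy": 0, "dz": 0, "wx": 0, "wy": 0, "wz": 0},
])

```text
clock: 8.45
tcp_pos: [0.517, -0.2179, 0.1327]
tcp_rot: [3.141, -0.0, 0.017]
force: [-1.1, 0.9, 4.9]
opening: 0.0128
```

>>> apply_moves([
  {"fingers": 255, "dx": 0, "dy": 0, "dz": 0.1, "wx": 0, "wy": 0, "wz": 0},
  {"fingers": 255, "dx": 0, "dy": 0, "dz": 0.1, "wx": 0, "wy": 0, "wz": 0},
  {"fingers": 255, "dx": 0, "dy": 0, "dz": 0.1, "wx": 0, "wy": 0, "wz": 0},
  {"fingers": 255, "dx": 0, "dy": 0, "dz": 0.1, "wx": 0, "wy": 0, "wz": 0},
  {"fingers": 255, "dx": 0, "dy": 0, "dz": 0.1, "wx": 0, "wy": 0, "wz": 0},
  {"fingers": 255, "dx": 0, "dy": 0, "dz": 0, "wx": 0, "wy": 0, "wz": 0},
  {"fingers": 255, "dx": 0, "dy": 0, "dz": 0, "wx": 0, "wy": 0, "wz": 0},
])

```text
clock: 9.03
tcp_pos: [0.5171, -0.218, 0.1287]
tcp_rot: [3.141, -0.001, 0.018]
force: [-4.3, 2.6, 13.0]
opening: 0.0124
```

```bash
python3 -c "
from rig import bot
s=bot.read_state();print(s['force'],s['torque'],s['tcp_pos'])"
```

```text
[-4.3035845   2.55109303 12.95394749] [1.23928708 1.61714992 0.01162799] [ 0.51708073 -0.21797154  0.12869693]
```

>>> apply_moves([
  {"fingers": 255, "dx": -0.05, "dy": -0.03, "dz": 0.06, "wx": 0, "wy": 0, "wz": 0},
  {"fingers": 255, "dx": 0, "dy": 0, "dz": 0.06, "wx": 0, "wy": 0, "wz": 0},
  {"fingers": 255, "dx": 0, "dy": 0, "dz": 0, "wx": 0, "wy": 0, "wz": 0},
  {"fingers": 255, "dx": 0, "dy": 0, "dz": 0, "wx": 0, "wy": 0, "wz": 0},
])

```text
clock: 9.37
tcp_pos: [0.5171, -0.2179, 0.1279]
tcp_rot: [3.141, -0.002, 0.018]
force: [-3.9, 1.8, 13.9]
opening: 0.0129
```

>>> apply_moves([
  {"fingers": 255, "dx": 0, "dy": 0, "dz": 0.07, "wx": 0, "wy": 0, "wz": 0},
  {"fingers": 255, "dx": 0, "dy": 0, "dz": 0, "wx": 0, "wy": 0, "wz": 0},
  {"fingers": 255, "dx": 0, "dy": 0, "dz": 0, "wx": 0, "wy": 0, "wz": 2},
  {"fingers": 255, "dx": 0, "dy": 0, "dz": 0, "wx": 0, "wy": 0, "wz": 2},
  {"fingers": 255, "dx": 0, "dy": 0, "dz": 0, "wx": 0, "wy": 0, "wz": 2},
  {"fingers": 255, "dx": 0, "dy": 0, "dz": 0, "wx": 0, "wy": 0, "wz": 2},
  {"fingers": 255, "dx": 0, "dy": 0, "dz": 0, "wx": 0, "wy": 0, "wz": 0},
])

```text
clock: 9.95
tcp_pos: [0.5179, -0.2183, 0.1277]
tcp_rot: [3.14, -0.004, -0.123]
force: [-1.9, 1.2, 14.7]
opening: 0.0127
```

```bash
python3 -c "
from rig import bot
s=bot.read_state();print(s['force'],s['torque'],s['tcp_pos'],s['tcp_rot'])"
```

```text
[-1.85196337  1.17486899 14.65128207] [0.19128103 0.85482095 0.07177904] [ 0.51794933 -0.21827638  0.12774309] [ 3.14028545 -0.00386982 -0.12339408]
```

>>> apply_moves([
  {"fingers": 255, "dx": 0, "dy": 0, "dz": 0, "wx": 0, "wy": 0, "wz": 3},
  {"fingers": 255, "dx": 0, "dy": 0, "dz": 0, "wx": 0, "wy": 0, "wz": 3},
  {"fingers": 255, "dx": 0, "dy": 0, "dz": 0, "wx": 0, "wy": 0, "wz": 3},
  {"fingers": 255, "dx": 0, "dy": 0, "dz": 0, "wx": 0, "wy": 0, "wz": 0},
])

```text
clock: 10.28
tcp_pos: [0.5184, -0.2184, 0.1279]
tcp_rot: [3.141, -0.005, -0.282]
force: [-1.3, -0.0, 14.5]
opening: 0.0124
```

```bash
python3 -c "
from rig import bot
s=bot.read_state();print(s['force'],s['torque'],s['tcp_pos'],s['tcp_rot'])"
```

```text
[-1.30325774e+00 -7.51872068e-03  1.45153061e+01] [0.00321268 0.45014539 0.05193853] [ 0.51840333 -0.21837649  0.127919  ] [ 3.1409633  -0.00494166 -0.28152334]
```

>>> apply_moves([
  {"fingers": 255, "dx": 0, "dy": 0, "dz": 0, "wx": 0, "wy": 0, "wz": 4},
  {"fingers": 255, "dx": 0, "dy": 0, "dz": 0, "wx": 0, "wy": 0, "wz": 4},
  {"fingers": 255, "dx": 0, "dy": 0, "dz": 0, "wx": 0, "wy": 0, "wz": 4},
  {"fingers": 255, "dx": 0, "dy": 0, "dz": 0, "wx": 0, "wy": 0, "wz": 4},
  {"fingers": 255, "dx": 0, "dy": 0, "dz": 0, "wx": 0, "wy": 0, "wz": 4},
  {"fingers": 255, "dx": 0, "dy": 0, "dz": 0, "wx": 0, "wy": 0, "wz": 3},
  {"fingers": 255, "dx": 0, "dy": 0, "dz": 0, "wx": 0, "wy": 0, "wz": 2},
  {"fingers": 255, "dx": 0, "dy": 0, "dz": 0, "wx": 0, "wy": 0, "wz": 0},
])

```text
clock: 10.95
tcp_pos: [0.5187, -0.2184, 0.128]
tcp_rot: [-3.14, -0.005, -0.717]
force: [0.1, 0.0, 14.5]
opening: 0.0129
```

```bash
python3 -c "
from rig import bot
s=bot.read_state();print(s['force'],s['torque'],s['tcp_pos'],s['tcp_rot'])"
```

```text
[6.03276176e-02 3.64007936e-03 1.44714371e+01] [-0.08034208  0.25804712  0.03970042] [ 0.51869791 -0.21842277  0.12802229] [-3.13981805 -0.00525753 -0.71679306]
```

>>> apply_moves([
  {"fingers": 255, "dx": 0, "dy": 0, "dz": -0.15, "wx": 0, "wy": 0, "wz": 0},
  {"fingers": 255, "dx": 0, "dy": 0, "dz": -0.15, "wx": 0, "wy": 0, "wz": 0},
  {"fingers": 255, "dx": 0, "dy": 0, "dz": -0.15, "wx": 0, "wy": 0, "wz": 0},
  {"fingers": 255, "dx": 0, "dy": 0, "dz": -0.1, "wx": 0, "wy": 0, "wz": 0},
  {"fingers": 255, "dx": 0, "dy": 0, "dz": 0, "wx": 0, "wy": 0, "wz": 0},
  {"fingers": 255, "dx": 0, "dy": 0, "dz": 0, "wx": 0, "wy": 0, "wz": 0},
])

```text
clock: 11.45
tcp_pos: [0.5185, -0.2182, 0.1323]
tcp_rot: [-3.14, -0.004, -0.715]
force: [3.0, -3.6, 6.0]
opening: 0.0131
```

>>> apply_moves([
  {"fingers": 255, "dx": 0, "dy": 0, "dz": -0.07, "wx": 0, "wy": 0, "wz": 0},
  {"fingers": 255, "dx": 0, "dy": 0, "dz": 0, "wx": 0, "wy": 0, "wz": 0},
  {"fingers": 255, "dx": 0, "dy": 0, "dz": 0, "wx": 0, "wy": 0, "wz": 0},
])

```text
clock: 11.7
tcp_pos: [0.5184, -0.2182, 0.1324]
tcp_rot: [-3.14, -0.004, -0.715]
force: [5.0, -2.5, 1.9]
opening: 0.0129
```

>>> apply_moves([
  {"fingers": 60, "dx": 0, "dy": 0, "dz": 0, "wx": 0, "wy": 0, "wz": 0},
  {"fingers": 60, "dx": 0, "dy": 0, "dz": 0, "wx": 0, "wy": 0, "wz": 0},
  {"fingers": 60, "dx": 0, "dy": 0, "dz": 0, "wx": 0, "wy": 0, "wz": 0},
  {"fingers": 60, "dx": 0, "dy": 0, "dz": 0, "wx": 0, "wy": 0, "wz": 0},
  {"fingers": 60, "dx": 0, "dy": 0, "dz": 0, "wx": 0, "wy": 0, "wz": 0},
  {"fingers": 60, "dx": 0, "dy": 0, "dz": 0, "wx": 0, "wy": 0, "wz": 0},
])

```text
clock: 12.2
tcp_pos: [0.5161, -0.2175, 0.1314]
tcp_rot: [3.141, 0.0, -0.716]
force: [0.3, 0.5, -0.4]
opening: 0.0651
```

>>> apply_moves([
  {"fingers": 60, "dx": 0, "dy": 0, "dz": -1.0, "wx": 0, "wy": 0, "wz": 0},
  {"fingers": 60, "dx": 0, "dy": 0, "dz": -2.0, "wx": 0, "wy": 0, "wz": 0},
  {"fingers": 60, "dx": 0, "dy": 0, "dz": -3.5, "wx": 0, "wy": 0, "wz": 0},
  {"fingers": 60, "dx": 0, "dy": 0, "dz": -3.5, "wx": 0, "wy": 0, "wz": 0},
  {"fingers": 60, "dx": -3.0, "dy": 0, "dz": 0, "wx": 0, "wy": 0, "wz": 0},
  {"fingers": 60, "dx": -3.0, "dy": 0, "dz": 0, "wx": 0, "wy": 0, "wz": 0},
  {"fingers": 60, "dx": 0, "dy": 0, "dz": 0, "wx": 0, "wy": 0, "wz": 0},
  {"fingers": 60, "dx": 0, "dy": 0, "dz": 0, "wx": 0, "wy": 0, "wz": 0},
])

```text
clock: 12.87
tcp_pos: [0.4705, -0.1776, 0.2332]
tcp_rot: [-3.14, -0.002, -0.715]
force: [0.7, -0.1, 0.1]
opening: 0.0655
```

```bash
python3 - <<'E'
from h import *
d=grab('wrist');s=d['state'];print(s['clock'],s['tcp_pos'],s['tcp_rot'],s['force'])
C=cloud(d);o=np.hypot(C[...,0]-.5164,C[...,1]+.218);r=C[...,2]
for a,b in((.012,.025),(.036,.044)):
  m=(o>a)&(o<b)&(d['depth']>0)&(r>.1);print(a,b,m.sum(),np.percentile(r[m],[5,25,50,75,95]).round(4))
m=(o<.03)&(r>.146-.006)&(r<.2);print(m.sum(),C[m].mean(0).round(4),np.percentile(r[m],[50,95]));P=C[m][:,:2];w,v=np.linalg.eigh(np.cov(P.T));print(np.degrees(np.arctan2(v[1,1],v[0,1])))
p=proj(d,[[.5164,-.218,.13]])[0].astype(int);print(p);x0=max(0,p[0]-90);y0=max(0,p[1]-90);save(d,'w4',(x0,y0,p[0]+90,p[1]+90),3.2)
E
```

```text
12.8667 [ 0.47048388 -0.17759297  0.23319245] [-3.14002517e+00 -1.72642334e-03 -7.14619326e-01] [ 0.6664502  -0.06452349  0.13621742]
0.012 0.025 2341 [0.1268 0.1276 0.1282 0.1509 0.1523]
0.036 0.044 2785 [0.1146 0.1163 0.117  0.1176 0.326 ]
1298 [ 0.5178 -0.218   0.1516] [0.15168417 0.1528177 ]
138.6625191228792
[310 127]
```

View pics/w4.png

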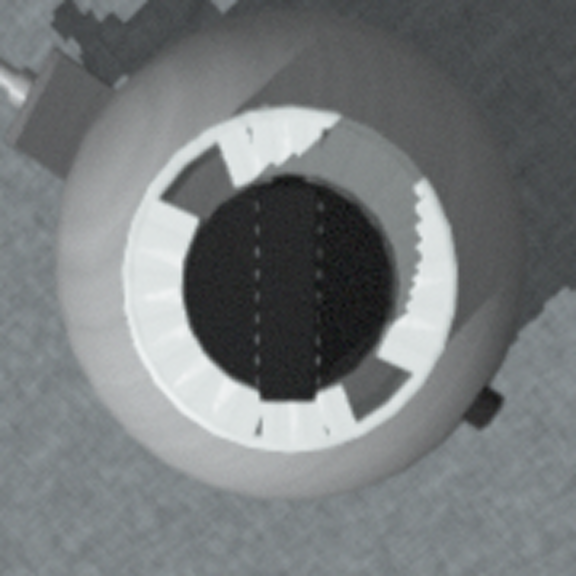

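```bash
python3 -c "
from rig import bot
print(bot.close_job())"
```

```text
the job is handed in; nothing more can be done
None
```

The 54 mm cap is locked into the collar on the big chrome lamp, and I handed the job in at about 13 s on the clock. The hand-in gave no verdict.

**What I did:** I set the lugs into the notches, which lay about 0.8° off world x. I pressed to about 14.5 N, twisted about 42° clockwise at low torque, eased off and let go.

**Last checks:**
- **Lift test:** on easing up, the force fell from 6 N to 1.9 N within 0.1 mm, so the lugs were held under the pocket roofs.
- **Height after release:** the cap's top stands about 11.2 mm above the collar by depth camera. Locked should be 11.5 mm, and loose on the free seal would be 14 mm.
- **Angle:** the grip bar is turned about 42° from the notches, between the pocket (40°) and the stop wall (45°).
- **Force:** the highest contact force I read was about 15 N, against the 30 N at which the lugs snap. I read it only between moves.
- **Rest of the stock:** I did not touch or move any of it. I took no fresh overview picture at the end to confirm this.

**Disagreements:** one automatic circle fit of the collar failed because its mask leaked, so I used edges read by hand. Seal contact came about 0.8 mm lower than I had estimated, so I went by force from there.

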